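# Set the spring tension of the cheese press on the orange wheel

## Robot

A 6-joint arm with a two-finger parallel gripper is mounted at the origin on the work surface. World frame = base frame: x ahead of the robot, y to its left, z up, the work surface at z = 0. Lengths are in m, angles in degrees, forces in N, time in s.
With the tool pointing down it reaches from about 0.3 to 0.75 m from the base axis. Payload 8.5 kg.
Tool frame: the origin (TCP) lies midway between the tips of the shut fingers; the grasp point (between the pads) lies 19 mm behind it; z points along the fingers, y is the direction in which the jaws open and shut (so a half turn about z gives the same grasp; the last joint's range is limited). The gripper opens to 85 mm and grips with 20 to 120 N. Pads are 22 mm wide; open, the fingers measure 114 mm over their backs; the gripper's body (76 mm by 85 mm) begins 54 mm behind the grasp point. The pads swing forward as they close: fully open they stand 13 mm farther back than shut.
Start: joints at [52.179, 21.807, 74.336, -0, 83.858, -12.336], TCP at [0.237, 0.496, 0.231] pointing down, gripper open.
Joint ranges: [-178.18, 178.18], [-50.72, 133.34], [12.68, 142.11], [-81.47, 261.47], [9.98, 163.14], [-165.26, 165.26]. Speed limits (degrees/s): [136.94, 136.94, 180, 180, 180, 180].

## Interface

Orientations are given as a 3x3 rotation matrix whose columns are the frame's x, y, z axes.
In Python, from rig import env, viewer, ticket gives the robot as it stands. The module is installed in compiled form; this text tells all that it offers.
- The arm moves only by the shell command python3 -m pendant 'ROWS' [FORCE]. ROWS is JSON, a list of rows, each a list of 3 entries, a list of its own where there are three numbers: the shift along the world's x, y, z in mm, then the turn about the world's z in rad, then the opening, from -1 (shut) to 1 (fully open). A call has 1 to 12 rows; each row shifts and turns the pose as measured when the row begins; what a row does not reach is not made up. A row lasts 1/8 s, in which the tool goes at most 62.5 mm and 10.7 degrees, less where a joint would pass 70% of its speed; a pose out of reach is approached as far as the arm can. A call with a gripper value outside its range is refused whole. The fingers move at their own pace and stop on an object; FORCE is the grip in N (left out, the last holds). Time passes only in rows, so rows that do not move let the fingers close. It gives the time, the measured TCP pose, the force and the opening at its end, in the units of the state.
- env.observe(): the state, without advancing time (a new reading comes with each control period).
- viewer.get_image(name): name is "scene" or "top"; returns (picture, depth): 400x640x3 uint8, red, green, blue; 400x640 float32, m along the optical axis (not along the pixel's ray), 0 where there is no reading.
- viewer.camera_params(name): a dict with "fx", "fy", "cx", "cy" (pixels), "D" ([k1, k2, p1, p2, k3] as OpenCV has them; the pictures are not rectified), "rvec" (rotation vector, rad) and "tvec" (3), from world to camera coordinates, as OpenCV has them. Camera axes: x right, y down, z forward; pixel columns grow to the right and rows downward; lengths in m; the calibration is good to about 2 mm. A picture is of the moment at which its call begins. camera_params takes no time and is no camera call.
- ticket.close_job(): hands the job in, once; it reports no verdict.
The state is a dict: "time_s": time; "q": joint angles; "qvel": joint speeds; "joint_efforts": joint torques, N m; "position": TCP position; "tool_rot": TCP orientation; "ft_force": force on the tool from outside, world axes, zero at the start; "wrist_torque": the same for the moment, N m; "grip_width": finger opening in m.
Only numpy, scipy, OpenCV 4.12 (cv2) and the standard library are available. Lean on these libraries where they do the work, as an engineer would, in place of code of your own. Each camera call takes 0.05 s, during which the arm holds its last target. There are 200 camera calls.

## Task

Two small cheese presses stand on the steel table. On the one that holds the orange cheese wheel, turn the black knob clockwise until the red needle of its gauge points at the green set mark, then let go and leave the knob there. Leave the other press, with the pale wheel, as it is.

Things in the scene. Friction and masses are not known exactly. Their poses are not given: they have to be found in the camera images.
- orange_knob_grip (a point): Black knob on the press with the orange wheel: point on its upright axis, at gripping height, 7 mm below its top, 237 mm above the table. Grip bar 49 mm long (x axis), 14 thick (y axis), 32 high, above a disc of radius 26. Turns clockwise from above from its slack stop, where it starts, up to 1.6 rad; takes about 0.1 N m; friction holds it. The press is fixed; the knob is its highest part.
- orange_needle_tip (a point): Tip of the red sprung needle on that press's gauge, flat on the grey head (135 x 280 mm, 185 mm high), under a clear window, so only the knob moves it. 115 mm long, pivot 48 mm from the knob's axis. It turns half as far as the knob, the opposite way: 1 rad of knob moves the tip 57 mm along its arc. It starts slack, 40 to 72 mm short of the mark.
- orange_mark (a point): Green set mark on the same gauge: a green line with a tab 12 mm wide at its outer end. The point lies on the line at the needle tip's radius, so tip and mark coincide when the needle points at it. The mark is fixed; its place on the scale differs each time.
- pale_needle_tip (a point): Tip of the red needle on the other press, identical but for its pale cream wheel (each wheel, 200 mm across, shows on both sides of its press's head). It must stay where it is. Either press may stand on the left or the right.

How it is judged (in metres and radians):
At the end, for the whole second after the job is handed in: The tip of the red needle on the press with the orange wheel rests within 12 mm of the green mark's line, with the knob released (horizontal distance between orange_needle_tip and orange_mark below 0.012 m); the robot touches nothing.
It fails at once if the needle of the press with the pale wheel moved by more than 6 mm (distance of pale_needle_tip from where it was at the start of the episode above 0.006 m).
It also fails if it takes over 32 s, if anything falls off the work surface, if the arm or the gripper's body presses on something with over 40 N, if the wrist force passes 120 N, or if a joint passes its speed limit or range.

## Working session

There is one attempt and no reset: what is moved stays moved. The work goes in short steps, Python scripts to look and compute and a shell command to move; the robot and the scene stay as the last step left them, time stands still between calls to the robot, and variables do not carry over. Pictures are saved under pics/ and viewed, about 8 in all and at most 12, crops included, and the job is handed in when it is done.

```bash
mkdir -p pics; cat > h.py <<'E'
import numpy as np, cv2
from rig import env, viewer, ticket
def cam(n):
    p=viewer.camera_params(n)
    K=np.array([[p["fx"],0,p["cx"]],[0,p["fy"],p["cy"]],[0,0,1.]])
    R=cv2.Rodrigues(np.array(p["rvec"],float))[0]
    return K,np.array(p["D"],float),R,np.array(p["tvec"],float).ravel()
def ray(n,px,z):
    K,D,R,t=cam(n)
    u=cv2.undistortPoints(np.array(px,float).reshape(-1,1,2),K,D).reshape(-1,2)
    d=np.c_[u,np.ones(len(u))]@R; c=-R.T@t
    return c+d*((z-c[2])/d[:,2])[:,None]
def proj(n,P):
    K,D,R,t=cam(n)
    return cv2.projectPoints(np.array(P,float).reshape(-1,3),cv2.Rodrigues(R)[0],t,K,D)[0].reshape(-1,2)
def shot(n,f):
    a,d=viewer.get_image(n); cv2.imwrite(f"pics/{f}.png",a[...,::-1]); np.save(f"pics/{f}.npy",d); return a,d
E
python3 - <<'E'
from h import *
for n in("top","scene"):
    shot(n,n+"0"); K,D,R,t=cam(n); print(n,-R.T@t,R[2],K[0,0])
print(env.observe())
E
```

```text
top [0.41105235 0.00220569 1.25672455] [ 0.09748345 -0.01446328 -0.99513205] 481.63726587454784
scene [ 1.24369565 -0.05358881  0.71892895] [-0.84013344  0.05714129 -0.53936135] 438.2914443276143
{'time_s': 0.1, 'q': array([ 5.21779922e+01,  2.18379735e+01,  7.43785343e+01,  5.05553916e-04,
        8.38578397e+01, -1.23368293e+01]), 'qvel': array([ 0.03011305, -0.08073953, -0.05511809,  0.02102203, -0.04488199,
        0.00290953]), 'joint_efforts': array([ 3.79751291e-03, -4.49223697e+01, -2.31655079e+01, -1.57935083e-04,
        3.72156675e-03, -5.36640607e-05]), 'position': array([0.23650234, 0.49627342, 0.23077666]), 'tool_rot': array([[-9.02696097e-01,  4.30277947e-01, -8.02636879e-04],
       [ 4.30278601e-01,  9.02695567e-01, -1.01962638e-03],
       [ 2.85814005e-04, -1.26577023e-03, -9.99999158e-01]]), 'ft_force': array([0.48798514, 0.73115082, 0.01480603]), 'wrist_torque': array([-0.00711386, -0.02017935,  0.01631441]), 'grip_width': 0.08543871952093153}
```

View pics/top0.png

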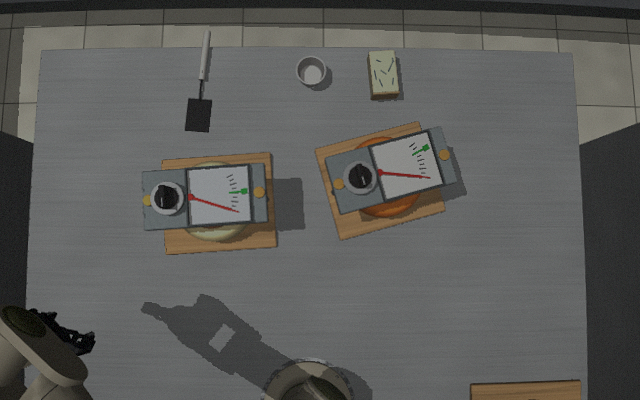

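View pics/scene0.png

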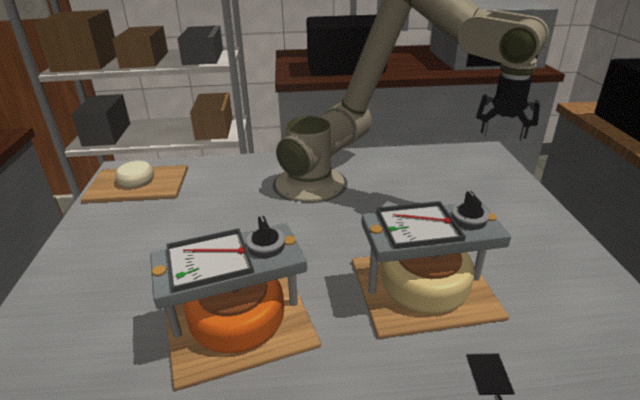

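The top view shows the orange press on the right: knob at about (360,177), needle tip (425,178), green mark (425,148). The pale press is on the left. Next I measure and crop.

```bash
cat > m.py <<'E'
from h import *
ZH=0.186
def gauge(a,box=(320,470,120,215),n="top"):
    x0,x1,y0,y1=box; s=a.astype(int); r,g,b=s[...,0],s[...,1],s[...,2]
    M=np.zeros(r.shape,bool); M[y0:y1,x0:x1]=1
    red=M&(r>110)&(g<0.45*r)&(b<0.45*r)&(g-b<15+0*r); gr=M&(g>1.5*r)&(g>1.3*b)&(g>70)
    out=[]
    for m in(red,gr):
        k,l,st,_=cv2.connectedComponentsWithStats(m.astype(np.uint8),connectivity=8)
        i=1+np.argmax(st[1:,4]); ys,xs=np.nonzero(l==i); out.append(ray(n,np.c_[xs,ys],ZH)[:,:2])
    return out
E
python3 - <<'E'
from m import *
a=cv2.imread("pics/top0.png")[...,::-1]; d=np.load("pics/top0.npy")
red,gr=gauge(a)
for p in(red,gr):
    c=p.mean(0);u=np.linalg.svd(p-c)[2][0];s=(p-c)@u;print(len(p),c,"ends",c+u*s.min(),c+u*s.max(),"ang",np.degrees(np.arctan2(u[1],u[0])))
# head edges: depth near head height
K,D,R,t=cam("top");v,u=np.mgrid[120:225,310:470]
uv=cv2.undistortPoints(np.c_[u.ravel(),v.ravel()].astype(float).reshape(-1,1,2),K,D).reshape(-1,2)
z=d[120:225,310:470].ravel();P=(np.c_[uv,np.ones(len(uv))]*z[:,None]-t)@R
h=P[(P[:,2]>.175)&(P[:,2]<.20)];r=cv2.minAreaRect(h[:,:2].astype(np.float32));print("head",r,cv2.boxPoints(r))
k=P[(P[:,2]>.222)];rk=cv2.minAreaRect(k[:,:2].astype(np.float32));print("knob",len(k),k.max(0),k.mean(0),rk)
c=a[115:225,305:470];cv2.imwrite("pics/c0.png",cv2.resize(c,None,fx=4.8,fy=4.8,interpolation=cv2.INTER_CUBIC)[...,::-1])
E
```

```text
84 [ 0.56978622 -0.20302865] ends [ 0.56370478 -0.25751164] [ 0.57491634 -0.15706832] ang 83.63096546137352
53 [ 0.62745264 -0.25912019] ends [ 0.63495811 -0.27286031] [ 0.61479659 -0.23595099] ang 118.64534730440407
head ((0.5804809927940369, -0.1874210089445114), (0.13627170026302338, 0.2810276746749878), 15.674808502197266) [[ 0.47691545 -0.07054154]
 [ 0.5528427  -0.34111798]
 [ 0.6840465  -0.3043005 ]
 [ 0.6081193  -0.03372404]]
knob 256 [0.58216922 0.00220569 1.25672455] [ 0.51255285 -0.07629246  0.5537559 ] ((0.48756518959999084, -0.06879948079586029), (0.04210923612117767, 0.204476460814476), 58.77479553222656)
```

View pics/c0.png

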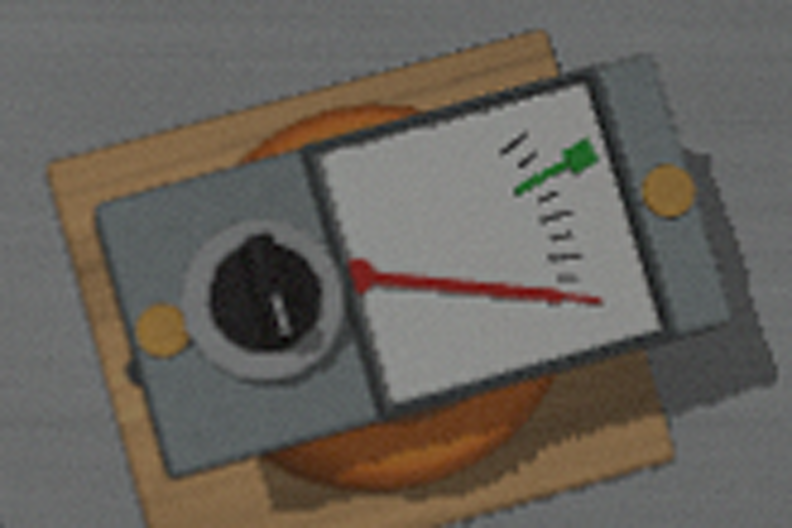

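The crop shows the knob disc centred at about (360.6,176), with the grip bar across the head. The needle hub is at (380,172.7) and the tip at (430.4,177.7). The green line runs from (412.7,155) to the tab at (426,147.5). Now the knob.

```bash
python3 - <<'E'
from m import *
a=cv2.imread("pics/top0.png")[...,::-1]; d=np.load("pics/top0.npy")
K,D,R,t=cam("top");v,u=np.mgrid[150:205,335:385]
uv=cv2.undistortPoints(np.c_[u.ravel(),v.ravel()].astype(float).reshape(-1,1,2),K,D).reshape(-1,2)
z=d[150:205,335:385].ravel();P=(np.c_[uv,np.ones(len(uv))]*z[:,None]-t)@R
P=P[(z>.5)]
for lo in(.205,.22,.228,.235):
    k=P[(P[:,2]>lo)&(P[:,2]<.26)][:,:2].astype(np.float32);print(lo,len(k),k.mean(0),cv2.minAreaRect(k))
g=a.astype(int).sum(2);m=np.zeros(g.shape,np.uint8);m[150:205,335:385]=(g<130)[150:205,335:385]
ys,xs=np.nonzero(m);print("dark",len(xs),ray("top",[[xs.mean(),ys.mean()]],.212),cv2.fitEllipse(max(cv2.findContours(m,0,1)[0],key=len)))
q=lambda x,y:[305+x/4.8-.4,115+y/4.8-.4]
H=ray("top",[q(360,277),q(602,301),q(515,192),q(582,155)],.187)[:,:2];print(H,np.linalg.norm(H[1]-H[0]))
n=lambda w:np.degrees(np.arctan2(w[1],w[0]))
print("needle",n(H[1]-H[0]),"mark",n(H[3]-H[2]),n(H[3]-H[0]))
print("disc c",ray("top",[q(267,293)],.212),"hilite",ray("top",[q(272,295),q(285,335)],.244))
big=lambda c,f:cv2.resize(np.clip(c.astype(float)*2.2,0,255).astype(np.uint8),None,fx=f,fy=f,interpolation=cv2.INTER_CUBIC)[...,::-1]
s=cv2.imread("pics/scene0.png")[...,::-1]
cv2.imwrite("pics/c1.png",np.hstack([big(a[150:200,335:385],7.5),big(s[205:255,240:290],7.5)]))
E
```

```text
0.205 588 [ 0.55827117 -0.1111474 ] ((0.5590894222259521, -0.1123722642660141), (0.07099182903766632, 0.07137604802846909), 89.66484832763672)
0.22 181 [ 0.557749  -0.1112294] ((0.5586432814598083, -0.11221399903297424), (0.04906999692320824, 0.014598432928323746), 15.72671890258789)
0.228 165 [ 0.55842024 -0.11149164] ((0.5588125586509705, -0.11222749203443527), (0.04875141754746437, 0.014480684883892536), 15.726719856262207)
0.235 155 [ 0.5587993  -0.11173198] ((0.5588684678077698, -0.11221173405647278), (0.04863513633608818, 0.014480684883892536), 15.72671890258789)
dark 393 [[ 0.56036056 -0.11369548  0.212     ]] ((359.7235107421875, 176.1779022216797), (21.422847747802734, 22.61669158935547), 167.42543029785156)
[[ 0.57249092 -0.16103048]
 [ 0.56169122 -0.2756856 ]
 [ 0.61347779 -0.23531039]
 [ 0.63154524 -0.2678472 ]] 0.11516261849139549
needle -95.38097740842146 mark -60.95689975255537 -61.06369761189988
disc c [[ 0.56112358 -0.11438231  0.212     ]] hilite [[ 0.55564159 -0.11302664  0.244     ]
 [ 0.53780011 -0.1186415   0.244     ]]
```

View pics/c1.png

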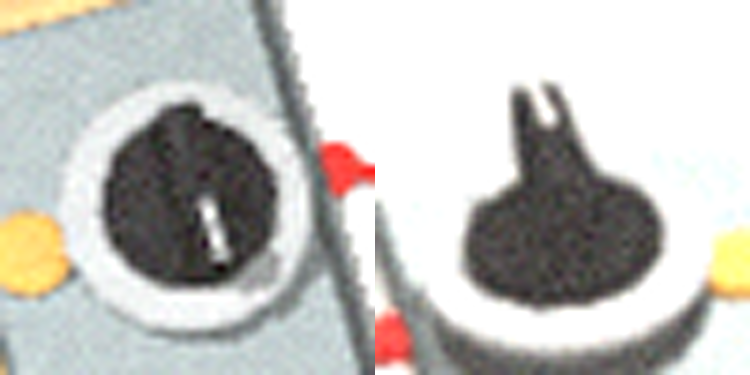

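The knob bar is centred at (0.559, -0.112) with its axis at 15.7°, so the jaws need to sit at 105.7°. The needle has to go from -95.4° to -61°, which is about 69° (1.2 rad) of knob clockwise. First I raise and travel above everything.

```bash
python3 -m pendant '[[[0,0,50],0,1],[[0,0,50],0,1],[[27,-50,0],0.06,1],[[27,-50,0],0.06,1],[[27,-50,0],0.06,1],[[27,-50,0],0.06,1],[[27,-50,0],0.06,1],[[27,-50,0],0.06,1],[[27,-50,0],0.06,1],[[27,-50,0],0.06,1],[[27,-50,0],0.06,1],[[27,-50,0],0.06,1]]' 30
```

```text
time_s: 1.6
position: [0.5094, -0.0187, 0.3301]
tool_rot: [[-0.984, -0.18, -0.002], [-0.18, 0.984, -0.006], [0.003, -0.005, -1.0]]
ft_force: [1.2, 0.5, 1.5]
grip_width: 0.0853
```

```bash
python3 -m pendant '[[[25,-47,0],0.05,1],[[25,-47,0],0.04,1],[[0,0,0],0,1],[[0,0,-25],0,1],[[0,0,-25],0,1],[[0,0,0],0,1]]'; python3 -c "
from rig import env;import numpy as np
s=env.observe();p=s['position'];R=s['tool_rot'];print(p,1000*(np.array([.559,-.1122])-p[:2]),105.7-np.degrees(np.arctan2(R[1,1],R[0,1])),s['q'])"
```

```text
time_s: 2.35
position: [0.5605, -0.1181, 0.276]
tool_rot: [[-0.964, -0.267, -0.006], [-0.267, 0.964, -0.003], [0.007, -0.002, -1.0]]
ft_force: [-0.6, -0.2, 0.7]
grip_width: 0.0849
[ 0.56050865 -0.11813746  0.27602617] [-1.50865385  5.93746144] 0.20405660817678495 [ -23.59579094   22.79460423   65.37331566   -0.31146571   92.06960966
 -129.10203242]
```

```bash
python3 -m pendant '[[[-1.5,6,0],0.003,1],[[0,0,0],0,1],[[0,0,-20],0,1],[[0,0,-20],0,1],[[0,0,-16],0,1],[[0,0,0],0,1]]'; python3 -c "
from h import *
s=env.observe();p=s['position'];R=s['tool_rot'];print(p,1000*(np.array([.559,-.1122])-p[:2]),105.7-np.degrees(np.arctan2(R[1,1],R[0,1])),s['wrist_torque'])"
```

```text
time_s: 3.1
position: [0.5601, -0.1104, 0.2248]
tool_rot: [[-0.962, -0.272, 0.003], [-0.272, 0.962, -0.007], [-0.001, -0.008, -1.0]]
ft_force: [1.0, 0.0, -0.4]
grip_width: 0.0853
[ 0.56013103 -0.11043872  0.22476903] [-1.1310262  -1.76128187] -0.09698649664323966 [-0.00338142  0.01015079  0.01151416]
```

Within 2 mm in x and y. I lower the last 5 mm and close.

```bash
python3 -m pendant '[[[-1,-2,-5],0,1],[[0,0,0],0,0],[[0,0,0],0,-0.5],[[0,0,0],0,-1],[[0,0,0],0,-1],[[0,0,0],0,-1],[[0,0,0],0,-1],[[0,0,0],0,-1]]' 40; python3 - <<'E'
from h import *
s=env.observe();print(s['position'],s['wrist_torque']);a,_=shot("scene","s1");b,_=shot("top","t1")
cv2.imwrite("pics/c2.png",np.vstack([cv2.resize(x,None,fx=4,fy=4)[:290,:] for x in(a[185:258,150:330][...,::-1],b[125:198,320:500][...,::-1])]))
E
```

```text
time_s: 4.1
position: [0.5603, -0.1139, 0.2227]
tool_rot: [[-0.962, -0.271, 0.009], [-0.271, 0.962, -0.011], [-0.006, -0.013, -1.0]]
ft_force: [0.0, -1.0, -0.6]
grip_width: 0.0133
[ 0.56026738 -0.11387288  0.2227276 ] [ 0.14519168  0.07250225 -0.06348137]
```

View pics/c2.png

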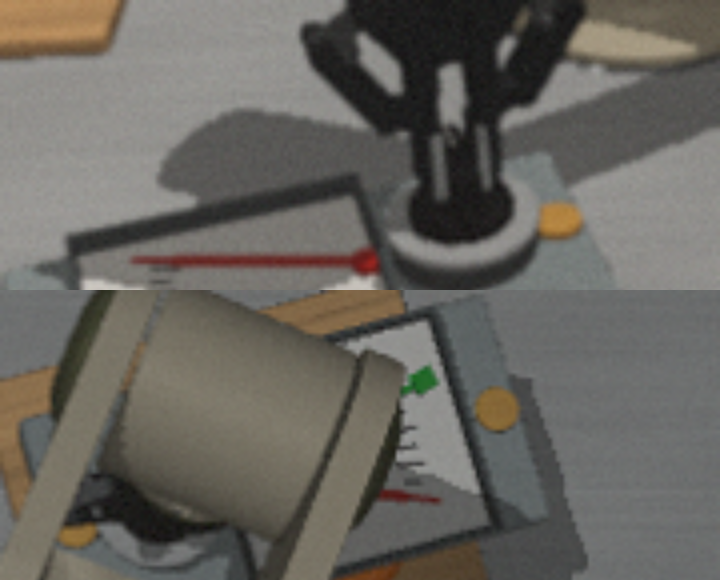

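The bar is gripped (opening 13 mm) and the needle hasn't moved. Now I turn clockwise, about 0.9 rad first.

```bash
python3 -m pendant '[[[0,0,0],-0.12,-1],[[0,0,0],-0.12,-1],[[0,0,0],-0.12,-1],[[0,0,0],-0.12,-1],[[0,0,0],-0.12,-1],[[0,0,0],-0.12,-1],[[0,0,0],-0.12,-1],[[0,0,0],0,-1]]'; cat > c.py <<'E'
from m import *
import sys
s=env.observe();R=s['tool_rot'];print(s['position'],"jaw",np.degrees(np.arctan2(R[1,1],R[0,1])),s['wrist_torque'],s['ft_force'])
hub=np.array([.5725,-.161]); f=sys.argv[1]
for n,box in(("scene",(150,255,215,295)),("top",(375,470,120,215))):
    a,_=shot(n,n+f)
    try:
        for q,p in zip(("needle","mark"),gauge(a,box,n)):
            e=p[np.argsort(-np.linalg.norm(p-hub,axis=1))[:max(5,len(p)//3)]].mean(0)-hub
            print(n,q,len(p),e,np.degrees(np.arctan2(e[1],e[0])))
    except Exception as x: print(n,x)
a=cv2.imread(f"pics/scene{f}.png")[205:295,145:325];b=cv2.imread(f"pics/top{f}.png")[120:210,310:490]
cv2.imwrite(f"pics/z{f}.png",cv2.resize(np.vstack([a,b]),None,fx=3.3,fy=3.3,interpolation=cv2.INTER_CUBIC))
E
python3 c.py a
```

```text
time_s: 5.2
position: [0.5603, -0.1142, 0.2227]
tool_rot: [[-0.831, 0.556, -0.002], [0.556, 0.831, -0.015], [-0.006, -0.014, -1.0]]
ft_force: [-0.7, -1.4, -0.9]
grip_width: 0.013
[ 0.56032222 -0.11424237  0.22272875] jaw 56.21331499416483 [ 0.07534667 -0.14085367 -0.09110851] [-0.65877466 -1.38296116 -0.88297378]
scene needle 34 [ 0.02429815 -0.0921082 ] -75.2220311669985
scene mark 54 [ 0.05622545 -0.11025512] -62.98034126100356
top needle 7 [ 0.03492472 -0.10222155] -71.1369043826867
top mark 39 [ 0.06133939 -0.10927792] -60.69382905098194
```

```bash
python3 -m pendant '[[[0,0,0],-0.1,-1],[[0,0,0],-0.1,-1],[[0,0,0],-0.1,-1],[[0,0,0],0,-1]]'; python3 c.py b
```

```text
time_s: 5.8
position: [0.5603, -0.1144, 0.2227]
tool_rot: [[-0.631, 0.775, -0.007], [0.775, 0.631, -0.014], [-0.007, -0.014, -1.0]]
ft_force: [-0.9, -2.0, -0.4]
grip_width: 0.0133
[ 0.56028576 -0.11438012  0.22271405] jaw 39.15040767336518 [ 0.01249844 -0.18981658 -0.03644846] [-0.91597237 -2.00893339 -0.37989463]
scene needle 29 [ 0.03417754 -0.08179379] -67.32238569628318
scene mark 56 [ 0.05622545 -0.11025512] -62.98034126100356
top needle 4 [ 0.04965355 -0.09682419] -62.85026104013646
top mark 38 [ 0.06153406 -0.10943111] -60.65057600950645
```

View pics/zb.png

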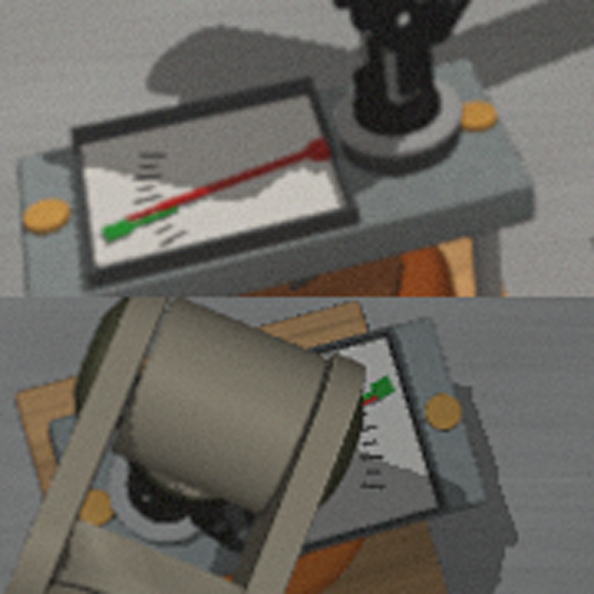

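The crop shows the needle just short of the green line, its tip touching the tab edge and 1–2° to go. I add about 0.05 rad, then open and rise.

```bash
python3 -m pendant '[[[0,0,0],-0.05,-1],[[0,0,0],0,-1],[[0,0,0],0,-0.3],[[0,0,0],0,0.4],[[0,0,0],0,1],[[0,0,0],0,1],[[0,0,0],0,1],[[0,0,25],0,1],[[0,0,40],0,1],[[0,0,40],0,1],[[-20,0,20],0,1],[[0,0,0],0,1]]'; python3 c.py c; python3 -m pendant '[[[-50,0,10],0,1],[[-50,0,0],0,1],[[-50,0,0],0,1],[[-40,0,0],0,1],[[0,0,0],0,1],[[0,0,0],0,1]]'; python3 c.py d
```

```text
time_s: 7.4
position: [0.5394, -0.1135, 0.3508]
tool_rot: [[-0.6, 0.8, -0.008], [0.8, 0.599, -0.013], [-0.005, -0.015, -1.0]]
ft_force: [0.1, 0.2, -0.5]
grip_width: 0.0855
[ 0.5394003  -0.11353516  0.35078639] jaw 36.833616507040944 [ 0.0147855  -0.0422453  -0.01841797] [ 0.07328325  0.24429645 -0.50735641]
scene needle 73 [ 0.03712408 -0.08203493] -65.65134968271205
scene mark 41 [ 0.05639556 -0.11128127] -63.12484088163315
top attempt to get argmax of an empty sequence
time_s: 8.25
position: [0.3467, -0.1132, 0.3497]
tool_rot: [[-0.6, 0.799, -0.025], [0.8, 0.6, -0.004], [0.012, -0.022, -1.0]]
ft_force: [0.2, -0.8, -0.6]
grip_width: 0.0853
[ 0.34671043 -0.11322247  0.34970901] jaw 36.902086720445006 [-0.0269624   0.00855213  0.02905528] [ 0.22393279 -0.78561835 -0.58382721]
scene needle 117 [ 0.03185644 -0.07195028] -66.11832934574294
scene mark 41 [ 0.056829   -0.11106038] -62.901417320620176
top needle 96 [ 0.03805369 -0.0694198 ] -61.2698701689739
top mark 31 [ 0.06134231 -0.10958008] -60.76014398238859
```

View pics/zd.png

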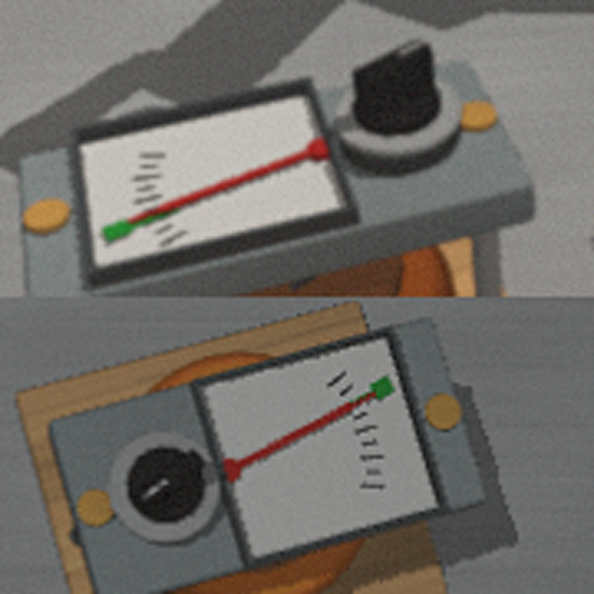

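The needle lies along the green line and the knob is free. I check the pale gauge, then hand in.

```bash
python3 - <<'E'
from m import *
for f in("top0","topd"):
    r,g=gauge(cv2.imread(f"pics/{f}.png")[...,::-1],(180,260,160,225)); print(f,len(r),r.mean(0),r[r[:,1].argmin()])
s=env.observe();print(s['position'],np.abs(s['qvel']).max());print(ticket.close_job())
E
```

```text
top0 101 [0.50507375 0.22716813] [0.48666562 0.164885  ]
topd 100 [0.50530372 0.22761399] [0.48666562 0.164885  ]
[ 0.34691567 -0.11318752  0.34973747] 0.3555276882915819
the job is handed in; nothing more can be done
None
```

I turned the knob on the orange-wheel press about 69° (1.2 rad) clockwise until the needle reached the green mark. I then let go, drew the arm clear and handed the job in at about 8.4 s.

- **Needle on the mark:** in the last top picture the needle is at -61.3° and the mark at -60.8°, about 1 mm apart at the tip. The scene camera's numbers disagreed: it read the needle about 3° short, or 6 mm at the tip, which is still within 12 mm. Its picture shows the needle lying on the green line. Its measurement is cruder because it views the gauge at a slant and the needle hides part of the line.
- **Pale press:** its needle tip reads the same position before and after, and the needle's average position changed by less than 1 mm.
- **Arm:** the gripper is open and well clear of both presses, and the forces I read along the way were only a few newtons.
- **Failed check:** one top-camera reading gave no result because the arm was in the way. I repeated it after retreating, and it worked.

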